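# Release a sample vial from the bench feeder

### The arm

A 6-joint arm with a two-finger parallel gripper is mounted at the origin on a cart in front of the work surface, level with it; the furniture and walls round the work are solid. World frame = base frame: x ahead of the robot, y to its left, z up, the work surface at z = 0. Lengths are in mm, angles in rad, forces in N, time in s.
With the tool pointing down it reaches from about 350 to 1000 mm from the base axis. Payload 7.1 kg.
Tool frame: the origin (TCP) lies midway between the tips of the shut fingers; the grasp point (between the pads) lies 19 mm behind it; z points along the fingers, y is the line along which they close (so a half turn about z gives the same grasp; the last joint's range is limited). The gripper opens to 85 mm and grips with 20 to 120 N. Pads are 22 mm wide; open, the fingers measure 114 mm over their backs; the gripper's body (76 mm by 85 mm) begins 54 mm behind the grasp point. The pads swing forward as they close: fully open they stand 13 mm farther back than shut.
Start: joints at [1.325, 0.423, 1.63, -0, 1.089, -0.019], TCP at [140.507, 608.985, 231.319] pointing down, gripper open.
Joint ranges: [-3, 3], [-0.9, 2.11], [0.09, 2.58], [-1.31, 4.45], [0.11, 2.69], [-2.54, 2.54]. Speed limits (rad/s): [2.39, 2.39, 3.01, 3.14, 3.14, 3.14].

### API

Orientations are given as a unit quaternion [w, x, y, z].
In Python, from station import bot gives the robot as it stands. The module is installed in compiled form; this text tells all that it offers.
- The arm moves only by the tool play_rows, never from a script. Its argument "series" is one flat list of numbers, 5 for each row, row after row: the finger opening in mm, from 0 to 85.4, then the shift along the tool's x, y, z in units of 0.2 m (1.0 is 0.2 m), then the turn about the tool's z in units of 45 degrees (1.0 is 45 degrees). In form: [claw, tx, ty, tz, yaw, claw, tx, ty, tz, yaw, ...]. A call has exactly 10 rows; each row is the pose to reach, as a shift and turn from the pose commanded when the call began, along the tool's axes at that moment; what a row does not reach only later rows make up. A row lasts 1/10 s, in which the tool goes at most 50 mm and 8.59 degrees, less where a joint would pass 70% of its speed; a pose out of reach is approached as far as the arm can. A call with a number of a shift or a turn outside -1 to 1 is refused whole. A call with a gripper value outside its range is refused whole. The fingers move at their own pace and stop on an object; the grip force is fixed at half the most. Time passes only in rows, so rows that repeat a pose let the fingers close, or fill a call up. It gives the time, the measured TCP pose, the force, the opening and the grip force at its end, in the units of the state.
- bot.state(): the state, without advancing time (a new reading comes with each control period).
- bot.read_camera(name): name is "scene" or "side" or "wrist"; returns the picture (400x640x3 uint8, blue, green, red); there is no depth.
- bot.calibration(name): a dict with "fx", "fy", "cx", "cy" (pixels), "cam_to_world" (4x4, takes a point from camera to world coordinates); the wrist camera has in their place "T_tool_cam" (4x4, takes a point from camera to tool coordinates, whose origin is the TCP and whose axes are the flange's). Camera axes: x right, y up, looking along -z (the intrinsics and any distortion apply to the point x, -y, -z); pixel columns grow to the right and rows downward; lengths in mm; the calibration is good to about 2 mm. The wrist camera is an equidistant fisheye: a pixel r from the principal point sees the ray r / f radians off the axis. A picture is of the moment at which its call begins: read the wrist's pose just before it. calibration takes no time and is no camera call.
- bot.job_done(): hands the job in; it is judged then, once.
Trained networks look in the newest picture that a camera, given by its name, has taken for a name from the list of things; names that differ only in an ending like _2 or _b are one class to them, and where a whole thing is asked for, a point or a joint stands for the part that bears it (a point fixed in the world has none). Each returns a list of dicts, best first, with "conf" (0 to 1); they miss things now and then, are a little off and sometimes report something else, mostly with a low value. They report only what shows in the picture. A call takes as long as a camera call.
- bot.trace(query, camera): "pixels" (400x640 bool, what is visible of it) and "centre" ([column, row] in pixels, amid what is visible of it).
The state is a dict: "t": time; "joints": joint angles; "joint_vel": joint speeds; "joint_efforts": joint torques, N m; "position": TCP position; "orientation": TCP orientation; "wrist_force": force on the tool from outside, world axes, zero at the start; "torque": the same for the moment, N m; "gripper_width": finger opening in mm; "grasp_force": force on a finger pad.
Only numpy, scipy, OpenCV 4.12 (cv2) and the standard library are available. Lean on these libraries where they do the work, as an engineer would, in place of code of your own. Each camera call takes 0.05 s, during which the arm holds its last target. There are 200 camera calls.

### The job

Push the white catch tray fully home under the outlet of the two-lane feeder, then press down the lever pad of the lane in which the glass vial waits, so that its gate lifts and the vial rolls out into the tray; let the lever come back up so that the gate is shut. Leave the stopper in the other lane with its gate shut, do not touch the vial, the stopper or the gates themselves, and do not disturb the things standing around.

Things in the scene. Friction and masses are not known exactly. Their poses are not given: they have to be found in the camera images.
- feeder: fixed two-lane gravity feeder, 154 mm wide (x), 150 long (y), 108 tall; origin on the table under its middle, -x side towards the robot. Lanes (66 mm wide, centres at x = -39 and +39) slope down to the outlet at its -y end, where the tray is. Over each runs a steel lever, pivot at y = +30, z = 98 mm: black pad past the high +y end, gate on the other end closing the lane at y = -60
- lever_near (a joint): lever of the lane nearer the robot (feeder x = -39 mm). 0: pad up, gate shut (a spring brings it back); grows as the pad is pressed, to the stop at 0.38 rad. The lane is open for the vial from about 0.25 rad. The force at the pad rises from about 2 N to 5 N at the stop
- lever_far (a joint): lever of the other lane (feeder x = +39 mm); the same in all else
- pad_near (a point): middle of the top face of the near lever's pressing pad, a flat black pad 40 x 34 mm (feeder x by y), at rest about 107 mm above the table at feeder (-39, +120) mm; it goes down about 33 mm when fully pressed, drawing in by about 3 mm towards the pivot; its axes tilt with the lever
- pad_far (a point): the same on the far lever, at feeder (+39, +120) mm at rest
- tray (a joint): how far the white catch tray stands out from its home place, in m, along the feeder's -y; 0 is fully home against its stop, at most 0.10. Stiff slide (about 1.2 N), it stays where it is left
- tray_push (a point): middle of the outer face of the tray's tall outer wall (154 mm wide, 5 mm thick, top edge 40 mm above the table), 26 mm above the table; push here along the feeder's +y. Its axes are parallel to the feeder's
- tray_in (a point): middle of the tray's floor, 7 mm above the table; axes parallel to the feeder's. The floor is 154 mm (x) by 95 mm (y) with low walls on the other sides
- vial_mid (a point): middle of the loose glass sample vial (16 mm across, 58 mm long, screw cap at one end) lying across one of the two lanes against its gate; its own z axis runs along the vial. Weighs 11 to 17 g
- stopper_mid (a point): middle of the loose rubber stopper (a short plug, 22 mm across, 20 mm long) lying in the other lane against its gate; to stay there
- iodine_bottle: loose brown bottle with black cap, 42 mm across, 78 mm tall, standing behind the feeder (away from the robot); origin at the centre of its foot. A bystander
- lead_weight: loose small dark weight, 26 mm across, 21 mm tall, in front of the feeder (robot's side); origin at the centre of its foot. A bystander
- tally_counter: loose hand counter, 43 x 64 x 22 mm, lying in front of the feeder (robot's side); origin at the middle of its underside. A bystander
- forceps: loose steel forceps, 8 x 122 x 8 mm, lying behind the feeder and tray; origin at the middle of the underside. A bystander

How it is judged (in metres and radians):
On the way, in this order (a step that is already met when the one before it is completed fails the run):
1. the tray is fully home while the vial is still behind its gate (value of joint tray below 0.006 m and value of joint each of lever_near, lever_far below 0.05 rad and y of vial_mid in the frame of feeder above -0.062 m), for 0.1 s.
2. the vial lies in the tray (x of vial_mid in the frame of tray_in between -0.072 and 0.072 m and y of vial_mid in the frame of tray_in between -0.046 and 0.046 m and z of vial_mid in the frame of tray_in between -0.003 and 0.022 m), for 0.2 s.
At the end, for the whole second after the job is handed in: the vial lies at rest on the tray's floor, the tray is within 6 mm of home, both levers are back up (under 0.05 rad, gates shut), and the stopper is still in its lane (within 20 mm of its start) (all of step 2 and value of joint tray below 0.006 m and value of joint each of lever_near, lever_far below 0.05 rad and distance of stopper_mid from where it was at the start of the episode below 0.02 m and linear speed of vial below 0.03 m/s); the robot touches nothing.
It fails at once if the robot touches the vial or the stopper (contact force between any of the arm, the fingers and vial above 0.3 N or contact force between any of the arm, the fingers and stopper above 0.3 N).
It fails at once if the robot touches a gate itself (contact force between any of the arm, the fingers and lever_near_c3 above 0.5 N or contact force between any of the arm, the fingers and lever_far_c3 above 0.5 N).
It fails at once if the stopper's gate is opened ((x of stopper_mid in the frame of feeder below 0 m and value of joint lever_near above 0.12 rad) or (x of stopper_mid in the frame of feeder above 0 m and value of joint lever_far above 0.12 rad)).
It fails at once if the vial falls beside the tray (height (world z) of vial_mid below 0.011 m).
It fails at once if a thing standing around is disturbed (moved more than 25 mm) (distance of any of iodine_bottle, lead_weight, tally_counter, forceps from where it was at the start of the episode above 0.025 m).
It also fails if it takes over 48 s, if anything falls off the work surface, if the arm or the gripper's body presses on something with over 40 N, if the wrist force passes 120 N, or if a joint passes its speed limit or range.

## Working session

There is one attempt and no reset: what is moved stays moved. The work goes in short steps, Python scripts to look and compute and a tool call to move; the robot and the scene stay as the last step left them, time stands still between calls to the robot, and variables do not carry over. Pictures are saved under pics/ and viewed, at most 12 in all, crops included, and the job is handed in when it is done.

Besides the shell and the picture viewer there is one more tool, called after "Emit:" as name(argument=value, ...) on one line, values as JSON. play_rows: Moves the arm, as the interface text tells. Shifts and turns lie within -1 to 1; 1 stands for 0.2 m of shift or 45 degrees of turn. Its arguments: {"type":"object","properties":{"series":{"type":"array"}},"required":["series"]}

```bash
mkdir -p pics
cat > h.py <<'E'
from station import bot
import numpy as np, cv2
from scipy.spatial.transform import Rotation as R
def ray(cam,px):
    c=bot.calibration(cam); T=np.array(c["cam_to_world"])
    d=np.array([(px[0]-c["cx"])/c["fx"],-(px[1]-c["cy"])/c["fy"],-1.])
    return T[:3,3],T[:3,:3]@d
def onz(cam,px,z):
    o,d=ray(cam,px); return o+d*(z-o[2])/d[2]
def proj(cam,P):
    c=bot.calibration(cam); T=np.linalg.inv(np.array(c["cam_to_world"]))
    p=T[:3,:3]@np.array(P,float)+T[:3,3]
    return np.array([c["cx"]+c["fx"]*p[0]/-p[2], c["cy"]+c["fy"]*p[1]/p[2]])
E
python3 - <<'E'
from h import *
for cam in("scene","side"):
    im=bot.read_camera(cam); cv2.imwrite(f"pics/{cam}0.png",im)
    c=bot.calibration(cam); print(cam,{k:np.round(v,2).tolist() for k,v in c.items()})
    for q in("feeder","pad_near","pad_far","tray","vial_mid","stopper_mid","iodine_bottle","lead_weight","tally_counter","forceps"):
        for r in bot.trace(q,cam)[:2]:
            print(q,round(r["conf"],2),np.round(r["centre"],1),r["pixels"].sum(),np.round(onz(cam,r["centre"],0 if "pad" not in q else 107)))
print(bot.state())
E
```

```text
scene {'fx': 436.16, 'fy': 436.16, 'cx': 319.67, 'cy': 199.44, 'cam_to_world': [[0.7, 0.53, -0.48, 175.66], [-0.71, 0.51, -0.48, -341.81], [-0.01, 0.67, 0.74, 723.53], [0.0, 0.0, 0.0, 1.0]]}
feeder 0.56 [307.7 240. ] 11971 [543.  66.   0.]
feeder 0.27 [321.1 179.4] 461 [690. 170.   0.]
pad_near 0.65 [266.8 209.1] 949 [486. 112. 107.]
pad_far 0.74 [291.9 182.1] 1017 [568. 131. 107.]
tray 0.76 [372.6 283.7] 3791 [557. -98.   0.]
tray 0.26 [270.  211.3] 1037 [541. 181.  -0.]
stopper_mid 0.56 [374.  285.2] 3924 [ 556. -102.    0.]
stopper_mid 0.41 [287.  249.5] 110 [497.  78.   0.]
iodine_bottle 0.94 [322.5 179. ] 479 [693. 168.   0.]
tally_counter 0.85 [283.8 299. ] 456 [417.  -1.   0.]
forceps 0.52 [360.6 219.1] 228 [662.  24.  -0.]
side {'fx': 459.45, 'fy': 459.45, 'cx': 315.43, 'cy': 208.79, 'cam_to_world': [[0.81, 0.29, -0.52, 112.51], [-0.59, 0.38, -0.71, -618.37], [-0.01, 0.88, 0.47, 563.47], [0.0, 0.0, 0.0, 1.0]]}
feeder 0.7 [294.7 259.5] 10075 [554.  70.   0.]
pad_near 0.76 [271.3 228.9] 962 [491.  53. 107.]
pad_far 0.88 [302.1 215.2] 801 [570.  62. 107.]
pad_far 0.59 [252.5 300
[... 457 characters left out ...]
2499246e+00,  4.23096137e-01,  1.62989749e+00, -1.31005107e-05,
        1.08858297e+00, -1.89965047e-02]), 'joint_vel': array([ 4.23440932e-04,  2.94390619e-03, -4.17692440e-04,  4.97752573e-04,
        1.53726918e-04,  8.28628823e-05]), 'joint_efforts': array([-2.81776365e-04, -5.57349694e+01, -2.82138044e+01,  1.22539120e-05,
        8.50523011e-04, -4.59464019e-06]), 'position': array([140.51633382, 608.98979415, 231.32246423]), 'orientation': array([6.81245883e-06, 1.13157748e-01, 9.93577035e-01, 7.19226095e-06]), 'wrist_force': array([-0.70248896, -0.3880715 , -0.14076699]), 'torque': array([ 0.01437328, -0.00695987, -0.00762978]), 'grasp_force': 0.0, 'gripper_width': 85.43474185603387}
```

View pics/scene0.png

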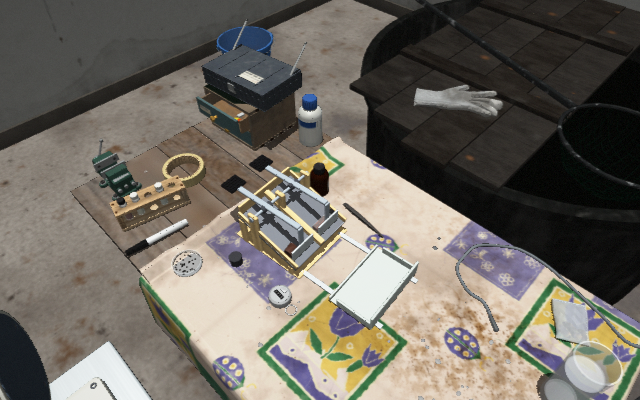

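View pics/side0.png

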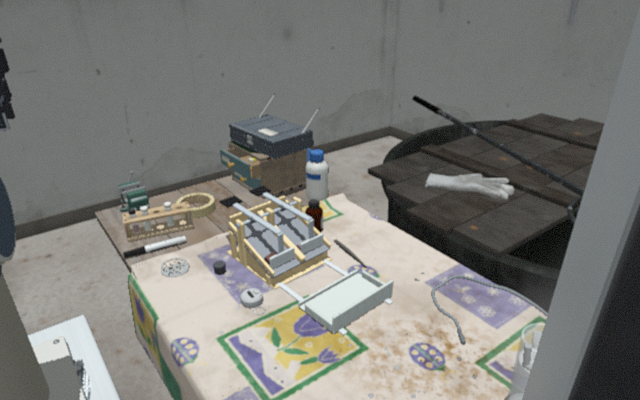

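The scene view shows pads near (232,184) and (260,163), and the tray standing well out at (373,284). The side view agrees. I'll enlarge both to see the lanes.

Run:
```python
from h import *
a=cv2.imread("pics/scene0.png")[150:330,215:425]; b=cv2.imread("pics/side0.png")[180:330,215:400]
cv2.imwrite("pics/a.png",cv2.resize(a,(700,600),interpolation=cv2.INTER_CUBIC))
cv2.imwrite("pics/b.png",cv2.resize(b,(740,600),interpolation=cv2.INTER_CUBIC))
```

```text
(no output)
```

View pics/a.png

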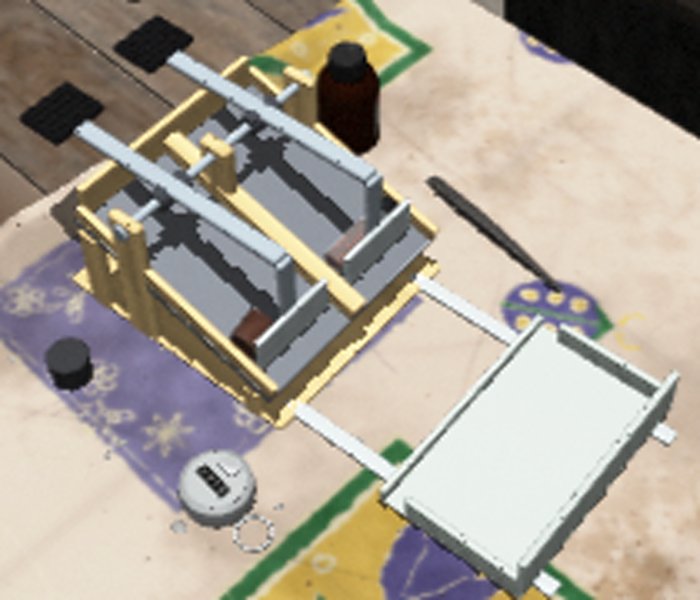

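View pics/b.png

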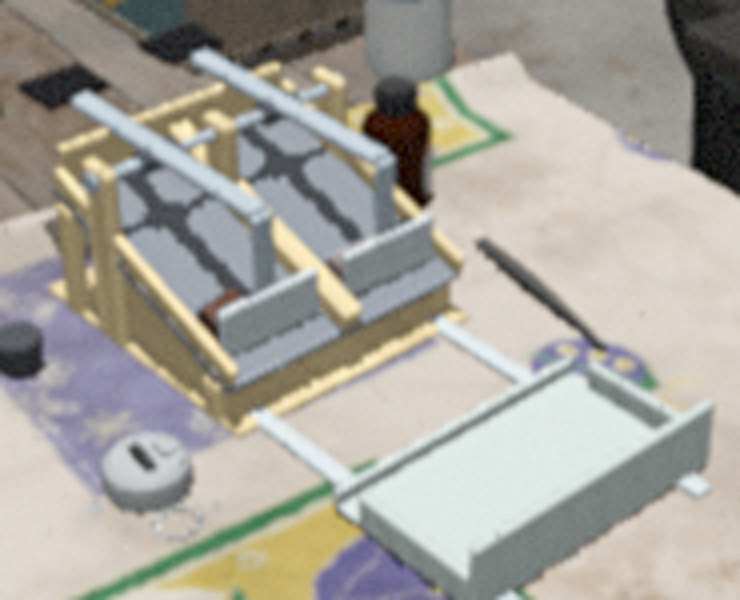

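Both lanes hold something reddish: dark in the near lane, pinkish with a clear part in the far lane. So the vial is probably in the far lane, but I'll check with the wrist camera. First I'll fit the feeder pose.

```bash
cat > fit.py <<'E'
from h import *
from scipy.optimize import least_squares
# (cam, px, local pt, is tray y)
A=lambda u,v:(215+u*.3,150+v*.3); B=lambda u,v:(215+u*.25,180+v*.25)
obs=[("scene",A(62,112),(-39,120,107),0),("scene",A(153,43),(39,120,107),0),
("side",B(63,87),(-39,120,107),0),("side",B(180,42),(39,120,107),0),
("scene",A(280,425),(-77,-75,0),0),("scene",A(440,265),(77,-75,0),0),
("side",B(240,430),(-77,-75,0),0),("side",B(465,315),(77,-75,0),0),
("scene",A(677,375),(77,0,40),1),("scene",A(520,572),(-77,0,40),1),
("side",B(712,402),(77,0,40),1),("side",B(472,548),(-77,0,40),1)]
def W(p,l):
    c,s=np.cos(p[2]),np.sin(p[2]); return np.array([p[0]+c*l[0]-s*l[1],p[1]+s*l[0]+c*l[1],l[2]])
def f(p): return np.concatenate([proj(c,W(p,(l[0],l[1]+p[3]*t,l[2])))-np.array(q) for c,q,l,t in obs])
E
python3 - <<'E'
from fit import *
r=least_squares(f,[540,66,0,-250],x_scale=[10,10,.1,10],loss="soft_l1"); p=r.x
print(p,np.degrees(p[2])); print(f(p).reshape(-1,2).round(1).tolist())
for n,l in dict(pn=(-39,120,107),pf=(39,120,107),push=(0,p[3],26),tcorL=(-77,p[3],40),tcorR=(77,p[3],40)).items(): print(n,W(p,l).round(1))
np.save("p.npy",p)
for o in [o for o in obs if o[2][2]]: print(o[2],onz(o[0],o[1],o[2][2]).round(0))
print(onz("side",(217,266),0),onz("scene",(235,263),0))
c=bot.calibration("wrist"); print({k:np.round(v,3).tolist() for k,v in c.items()})
E
```

```text
[ 5.34145863e+02  9.36729436e+01  8.96827245e-02 -2.44600035e+02] 5.1384416116774485
[[0.5, 0.3], [0.8, 0.1], [0.3, -1.5], [0.5, -0.9], [-1.3, 1.6], [-1.1, 0.8], [-1.9, 1.2], [-0.4, -0.0], [0.9, -0.7], [0.8, -0.8], [0.0, -0.9], [-0.3, 0.1]]
pn [484.6 209.7 107. ]
pf [562.2 216.7 107. ]
push [ 556.1 -149.9   26. ]
tcorL [ 479.4 -156.8   40. ]
tcorR [ 632.7 -143.    40. ]
(-39, 120, 107) [484. 211. 107.]
(39, 120, 107) [561. 218. 107.]
(-39, 120, 107) [481. 203. 107.]
(39, 120, 107) [559. 214. 107.]
(77, 0, 40) [ 630. -143.   40.]
(-77, 0, 40) [ 477. -157.   40.]
(77, 0, 40) [ 631. -145.   40.]
(-77, 0, 40) [ 480. -157.   40.]
[409.17488851 147.97915915   0.        ] [402.80914655 128.40337034   0.        ]
{'fx': 309.707, 'fy': 309.707, 'cx': 318.613, 'cy': 200.999, 'T_tool_cam': [[0.0, 0.961, 0.278, 70.923], [1.0, -0.0, 0.0, -0.154], [0.0, 0.278, -0.961, -142.258], [0.0, 0.0, 0.0, 1.0]]}
```

Emit:
play_rows(series=[0, -0.06, -0.1, -0.05, -0.04, 0, -0.13, -0.2, -0.1, -0.08, 0, -0.2, -0.3, -0.15, -0.12, 0, -0.26, -0.4, -0.2, -0.16, 0, -0.33, -0.5, -0.25, -0.2, 0, -0.4, -0.6, -0.3, -0.24, 0, -0.46, -0.7, -0.35, -0.28, 0, -0.53, -0.8, -0.4, -0.32, 0, -0.6, -0.9, -0.4, -0.36, 0, -0.65, -1.0, -0.4, -0.403])

```text
t: 2.1
position: [222.7, 384.1, 311.9]
orientation: [0.0, -0.045, 0.999, 0.0]
wrist_force: [-0.3, 0.2, -0.9]
gripper_width: 0.1
grasp_force: 0.0
```

Emit:
play_rows(series=[0, -0.07, -0.1, 0, 0, 0, -0.15, -0.2, 0, 0, 0, -0.22, -0.3, 0, 0, 0, -0.3, -0.4, 0, 0, 0, -0.37, -0.5, 0, 0, 0, -0.45, -0.6, 0, 0, 0, -0.52, -0.7, 0, 0, 0, -0.6, -0.8, 0, 0, 0, -0.67, -0.9, 0, 0, 0, -0.75, -1.0, 0, 0])

```text
t: 3.1
position: [390.0, 198.3, 311.5]
orientation: [0.0, -0.045, 0.999, 0.0]
wrist_force: [-0.4, 0.2, -0.3]
gripper_width: -0.0
grasp_force: 0.0
```

Emit:
play_rows(series=[0, -0.07, -0.1, 0, 0, 0, -0.15, -0.2, 0, 0, 0, -0.22, -0.3, 0, 0, 0, -0.3, -0.4, 0, 0, 0, -0.37, -0.5, 0, 0, 0, -0.45, -0.6, 0, 0, 0, -0.52, -0.7, 0, 0, 0, -0.6, -0.8, 0, 0, 0, -0.67, -0.9, 0, 0, 0, -0.75, -1.0, 0, 0])

```text
t: 4.1
position: [557.3, 12.5, 311.4]
orientation: [0.0, -0.045, 0.999, 0.0]
wrist_force: [0.5, 0.1, -0.4]
gripper_width: 0.3
grasp_force: 0.0
```

```bash
cat >> h.py <<'E'
def wproj(P,s):
    c=bot.calibration("wrist"); q=s["orientation"]; T=np.eye(4); T[:3,:3]=R.from_quat([q[1],q[2],q[3],q[0]]).as_matrix(); T[:3,3]=s["position"]
    M=np.linalg.inv(T@np.array(c["T_tool_cam"])); p=M[:3,:3]@np.array(P,float)+M[:3,3]
    x,y,z=p[0],-p[1],-p[2]; h=np.hypot(x,y); t=np.arctan2(h,z)
    return np.array([c["cx"]+c["fx"]*t*x/h,c["cy"]+c["fy"]*t*y/h])
E
python3 - <<'E'
from fit import *
s=bot.state(); im=bot.read_camera("wrist"); p=np.load("p.npy")
print(s["position"],s["t"])
for q in("vial_mid","stopper_mid","pad_near","pad_far"):
    for r in bot.trace(q,"wrist")[:2]: print(q,round(r["conf"],2),np.round(r["centre"],1),r["pixels"].sum())
for n,l in dict(pn=(-39,120,107),pf=(39,120,107),push=(0,p[3],26),tcorL=(-77,p[3],40),tcorR=(77,p[3],40),laneN=(-39,-48,40),laneF=(39,-48,40)).items():
    u=wproj(W(p,l),s); print(n,u.round(1)); cv2.circle(im,tuple(int(v) for v in u),2,(0,0,255),-1)
cv2.imwrite("pics/w1.png",im)
E
```

```text
[557.30821949  12.52733919 311.38792817] 4.1
vial_mid 0.65 [348.9 180.7] 407
vial_mid 0.19 [424.3 129.9] 2573
stopper_mid 0.75 [348.9 111.3] 241
pad_near 0.63 [426.  134.4] 2284
pad_far 0.22 [237.9 155.3] 7133
pn [483.9 135.2]
pf [477.9 196.4]
push [207.1 155.6]
tcorL [201.3 102.3]
tcorR [208.2 209.2]
laneN [345.  126.1]
laneF [344.1 183.2]
```

View pics/w1.png

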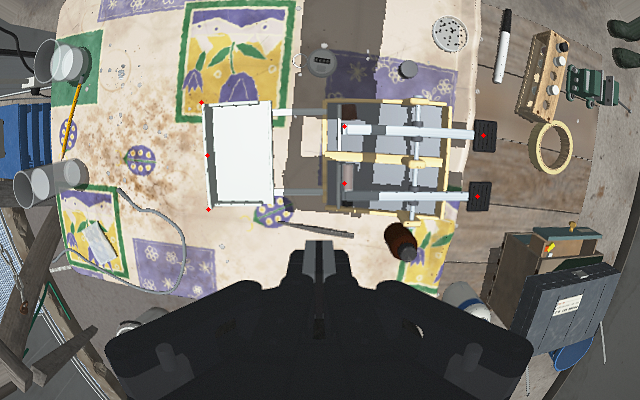

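The far lane holds the long vial at (349,180), and the near lane the short stopper at (349,111). The projected pads and tray agree with the picture. So the order is: push the tray home, then press pad_far.

Emit:
play_rows(series=[0, 0.01, -0.15, 0, 0, 0, 0.02, -0.3, 0, 0, 0, 0.03, -0.45, 0, 0, 0, 0.04, -0.6, 0, 0, 0, 0.05, -0.75, 0, 0, 0, 0.06, -0.9, 0.15, 0, 0, 0.07, -1, 0.35, 0, 0, 0.07, -1, 0.55, 0, 0, 0.07, -1, 0.7, 0, 0, 0.07, -1, 0.8, 0])

```text
t: 5.35
position: [559.2, -185.8, 149.1]
orientation: [-0.002, -0.045, 0.999, 0.001]
wrist_force: [-1.3, -0.0, 0.7]
gripper_width: -0.3
grasp_force: 0.0
```

Emit:
play_rows(series=[0, 0, -0.05, 0.05, 0, 0, 0, -0.08, 0.15, 0, 0, 0, -0.08, 0.25, 0, 0, 0, -0.08, 0.35, 0, 0, 0, -0.08, 0.45, 0, 0, 0, -0.08, 0.52, 0, 0, 0, -0.08, 0.58, 0, 0, 0, -0.08, 0.64, 0, 0, 0, -0.08, 0.67, 0, 0, 0, -0.08, 0.67, 0])

```text
t: 6.35
position: [561.9, -202.9, 16.7]
orientation: [-0.0, -0.045, 0.999, 0.0]
wrist_force: [-1.0, -0.7, 0.4]
gripper_width: 0.1
grasp_force: 0.0
```

Emit:
play_rows(series=[0, 0, 0.05, 0, 0, 0, 0, 0.1, 0, 0, 0, 0, 0.14, 0, 0, 0, 0, 0.18, 0, 0, 0, 0, 0.22, 0, 0, 0, 0, 0.26, 0, 0, 0, 0, 0.3, 0, 0, 0, 0, 0.34, 0, 0, 0, 0, 0.37, 0, 0, 0, 0, 0.4, 0, 0])

```text
t: 7.35
position: [555.2, -122.9, 17.4]
orientation: [0.0, -0.045, 0.999, -0.0]
wrist_force: [0.3, -0.7, -0.0]
gripper_width: 0.2
grasp_force: 0.7
```

Run:
```python
from fit import *
s=bot.state(); print(s["position"],s["wrist_force"],s["t"])
a=bot.read_camera("scene")[150:330,215:425];b=bot.read_camera("side")[180:330,215:400]
cv2.imwrite("pics/c1.png",np.hstack([cv2.resize(a,(420,360),interpolation=cv2.INTER_CUBIC),cv2.resize(b,(370,360),interpolation=cv2.INTER_CUBIC)]))
```

```text
[ 555.1900197  -122.85716036   17.36726418] [ 0.25933085 -0.68459783 -0.00282271] 7.35
```

View pics/c1.png

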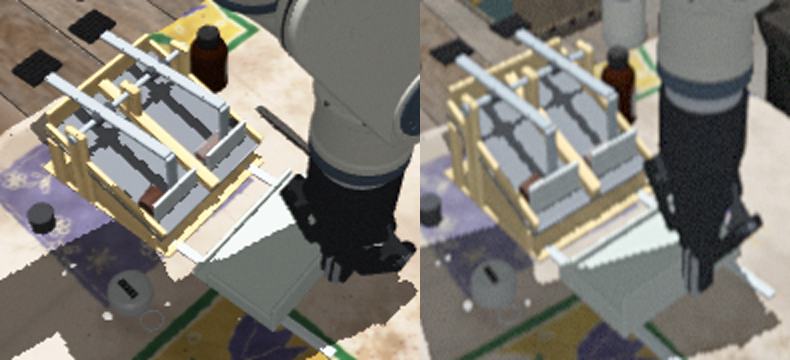

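The tray has moved most of the way. A gap remains to the feeder (about (215,215) in the left half), so I'll keep pushing and watch the force.

Emit:
play_rows(series=[0, 0, 0.02, 0, 0, 0, 0, 0.04, 0, 0, 0, 0, 0.06, 0, 0, 0, 0, 0.08, 0, 0, 0, 0, 0.1, 0, 0, 0, 0, 0.11, 0, 0, 0, 0, 0.12, 0, 0, 0, 0, 0.13, 0, 0, 0, 0, 0.14, 0, 0, 0, 0, 0.15, 0, 0])

```text
t: 8.45
position: [552.3, -93.4, 17.3]
orientation: [-0.0, -0.045, 0.999, 0.0]
wrist_force: [-0.5, -1.4, -0.6]
gripper_width: -0.1
grasp_force: 0.6
```

Run:
```python
from fit import *
s=bot.state(); print(s["position"],s["wrist_force"],s["t"])
a=bot.read_camera("scene")[200:300,280:400];b=bot.read_camera("side")[230:320,260:370]
cv2.imwrite("pics/c2.png",np.hstack([cv2.resize(a,(400,333),interpolation=cv2.INTER_CUBIC),cv2.resize(b,(400,333),interpolation=cv2.INTER_CUBIC)]))
```

```text
[552.30151783 -93.36268965  17.30467397] [-0.49332798 -1.40118001 -0.60205341] 8.45
```

View pics/c2.png

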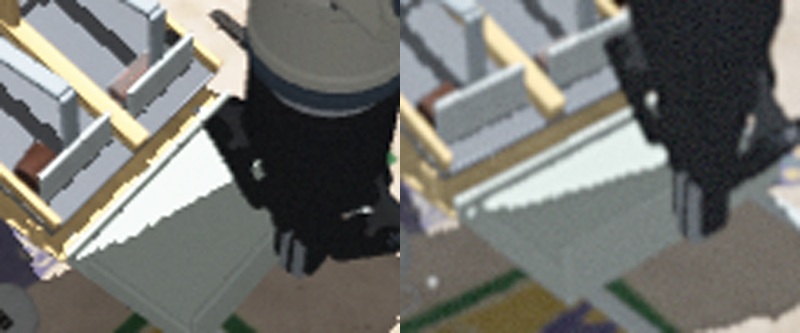

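The tray is almost at the feeder; I'll go on in small steps until the stop shows in the force.

Emit:
play_rows(series=[0, 0, 0.005, 0, 0, 0, 0, 0.01, 0, 0, 0, 0, 0.015, 0, 0, 0, 0, 0.02, 0, 0, 0, 0, 0.024, 0, 0, 0, 0, 0.028, 0, 0, 0, 0, 0.032, 0, 0, 0, 0, 0.036, 0, 0, 0, 0, 0.04, 0, 0, 0, 0, 0.04, 0, 0])

```text
t: 9.55
position: [551.8, -85.4, 17.4]
orientation: [0.0, -0.045, 0.999, 0.0]
wrist_force: [0.6, -0.2, 0.6]
gripper_width: 0.0
grasp_force: 0.2
```

Emit:
play_rows(series=[0, 0, 0.004, 0, 0, 0, 0, 0.008, 0, 0, 0, 0, 0.012, 0, 0, 0, 0, 0.016, 0, 0, 0, 0, 0.02, 0, 0, 0, 0, 0.023, 0, 0, 0, 0, 0.026, 0, 0, 0, 0, 0.029, 0, 0, 0, 0, 0.03, 0, 0, 0, 0, 0.03, 0, 0])

```text
t: 10.55
position: [551.3, -80.5, 17.4]
orientation: [0.0, -0.045, 0.999, -0.001]
wrist_force: [0.6, -8.4, 0.6]
gripper_width: 0.2
grasp_force: 4.0
```

Force is 8.4 N, so the tray is at its stop. Backing off and going up.

Emit:
play_rows(series=[0, 0, -0.05, 0, 0, 0, 0, -0.15, 0, 0, 0, 0, -0.2, -0.05, 0, 0, 0, -0.2, -0.15, 0, 0, 0, -0.2, -0.3, 0, 0, 0, -0.2, -0.45, 0, 0, 0, -0.2, -0.6, 0, 0, 0, -0.2, -0.75, 0, 0, 0, -0.2, -0.9, 0, 0, 0, -0.2, -1, 0])

```text
t: 11.55
position: [555.1, -119.5, 220.3]
orientation: [0.001, -0.045, 0.999, -0.0]
wrist_force: [0.6, -0.3, -0.7]
gripper_width: 0.2
grasp_force: 0.0
```

Run:
```python
from fit import *
p=np.load("p.npy")
s=bot.state(); print(s["position"],s["wrist_force"],s["t"])
im=bot.read_camera("wrist"); 
for n,l in dict(pn=(-39,120,107),pf=(39,120,107),face=(0,-180,40),faceL=(-77,-180,40),faceR=(77,-180,40)).items():
    u=wproj(W(p,l),s); print(n,u.round(1)); cv2.circle(im,tuple(int(v) for v in u),2,(0,0,255),-1)
cv2.imwrite("pics/w2.png",im)
d=W(p,(39,121,107))-s["position"]; M=R.from_quat(np.roll(s["orientation"],-1)).as_matrix(); print((M.T@d).round(1))
for u in((245,155),(296,135),(300,105)): print(onz("scene",u,0).round())
```

```text
[ 555.08909899 -119.54978267  220.29412024] [ 0.55630341 -0.34536507 -0.66546334] 11.55
pn [603.1 165.1]
pf [591.2 227.6]
face [350.8 178.9]
faceL [352.  106.3]
faceR [348.7 245.1]
[-36.9 335.3 113.2]
[619. 366.   0.]
[761. 331.   0.]
[859. 419.   0.]
```

View pics/w2.png

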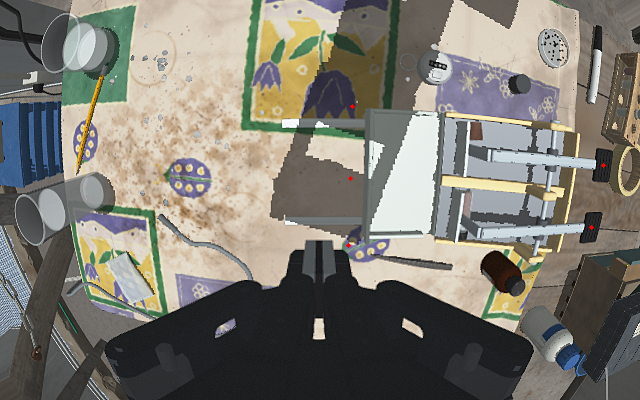

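The tray is flush with the feeder at (440,180), and the projected pads land on the pictured pads. Moving over pad_far.

Emit:
play_rows(series=[0, -0.02, 0.1, 0, 0, 0, -0.04, 0.2, 0, 0, 0, -0.06, 0.3, 0, 0, 0, -0.08, 0.4, 0, 0, 0, -0.1, 0.5, 0, 0, 0, -0.12, 0.6, 0, 0, 0, -0.14, 0.7, 0, 0, 0, -0.16, 0.8, 0, 0, 0, -0.175, 0.9, 0, 0, 0, -0.185, 1, 0, 0])

```text
t: 12.6
position: [573.3, 83.8, 217.3]
orientation: [-0.0, -0.045, 0.999, 0.0]
wrist_force: [0.4, -0.2, -0.4]
gripper_width: -0.0
grasp_force: 0.0
```

Emit:
play_rows(series=[0, 0, 0.1, 0, 0, 0, 0, 0.2, 0, 0, 0, 0, 0.35, 0, 0, 0, 0, 0.5, 0, 0, 0, 0, 0.6, 0, 0, 0, 0, 0.68, 0.05, 0, 0, 0, 0.68, 0.15, 0, 0, 0, 0.68, 0.25, 0, 0, 0, 0.68, 0.35, 0, 0, 0, 0.68, 0.45, 0])

```text
t: 13.6
position: [560.9, 218.2, 125.8]
orientation: [-0.001, -0.045, 0.999, -0.0]
wrist_force: [-0.1, -0.1, -0.1]
gripper_width: 0.3
grasp_force: 0.0
```

Run:
```python
from fit import *
p=np.load("p.npy")
s=bot.state(); print(s["position"],s["wrist_force"],s["t"])
a=bot.read_camera("scene")[130:330,215:425];b=bot.read_camera("side")[150:330,215:400]
cv2.imwrite("pics/c3.png",np.hstack([cv2.resize(a,(420,400),interpolation=cv2.INTER_CUBIC),cv2.resize(b,(370,400),interpolation=cv2.INTER_CUBIC)]))
d=W(p,(39,120,107))-s["position"]; M=R.from_quat(np.roll(s["orientation"],-1)).as_matrix(); print((M.T@d).round(1))
```

```text
[560.86074085 218.23914149 125.78012336] [-0.08013869 -0.11453066 -0.1431331 ] 13.6
[-1.3 -1.7 18.8]
```

View pics/c3.png

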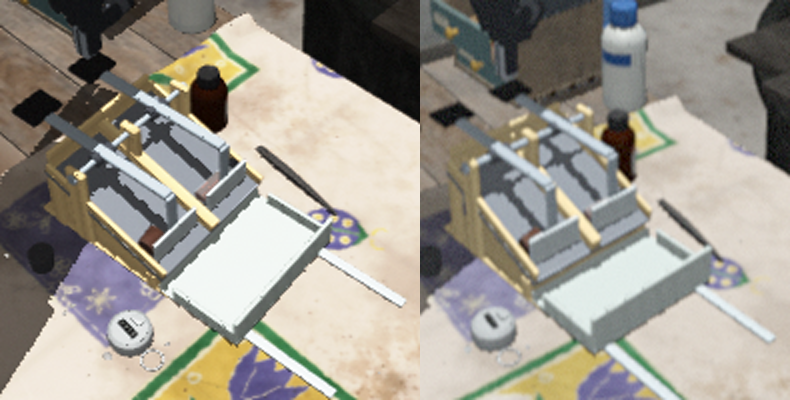

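The tray is home and the fingers hang over the far pad at (95,60). Pressing.

Emit:
play_rows(series=[0, 0, 0, 0.05, 0, 0, 0, 0, 0.09, 0, 0, 0, 0, 0.12, 0, 0, 0, 0, 0.15, 0, 0, 0, 0, 0.18, 0, 0, 0, 0, 0.21, 0, 0, 0, 0, 0.23, 0, 0, 0, 0, 0.24, 0, 0, 0, 0, 0.24, 0, 0, 0, 0, 0.24, 0])

```text
t: 14.7
position: [561.7, 218.5, 79.5]
orientation: [0.0, -0.045, 0.999, -0.0]
wrist_force: [0.5, -0.9, 5.4]
gripper_width: 0.0
grasp_force: 2.3
```

Run:
```python
from fit import *
s=bot.state(); print(s["position"],s["wrist_force"],s["t"])
a=bot.read_camera("scene")[130:330,215:425];b=bot.read_camera("side")[150:330,215:400]
cv2.imwrite("pics/c4.png",np.hstack([cv2.resize(a,(420,400),interpolation=cv2.INTER_CUBIC),cv2.resize(b,(370,400),interpolation=cv2.INTER_CUBIC)]))
for c in("scene","side"):
    for r in bot.trace("vial_mid",c)[:2]: print(c,round(r["conf"],2),np.round(r["centre"]),r["pixels"].sum())
```

```text
[561.7241885  218.51621723  79.46515859] [ 0.54673268 -0.86701195  5.43795703] 14.7
scene 0.45 [362. 252.] 114
```

View pics/c4.png

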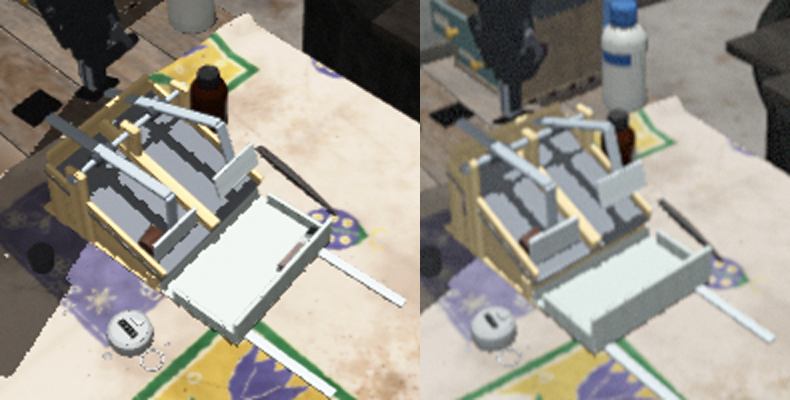

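The vial has rolled into the tray, (295,250) in the left half, and lies against the outer wall. Releasing the lever slowly and lifting away.

Emit:
play_rows(series=[0, 0, 0, -0.03, 0, 0, 0, 0, -0.06, 0, 0, 0, 0, -0.09, 0, 0, 0, 0, -0.12, 0, 0, 0, 0, -0.15, 0, 0, 0, 0, -0.2, 0, 0, 0, 0, -0.28, 0, 0, 0, 0, -0.38, 0, 0, 0, 0, -0.48, 0, 0, 0, 0, -0.55, 0])

```text
t: 15.9
position: [561.8, 218.5, 191.4]
orientation: [0.001, -0.045, 0.999, 0.0]
wrist_force: [0.2, -0.1, 0.2]
gripper_width: 0.0
grasp_force: 0.0
```

Run:
```python
from fit import *
s=bot.state(); print(s["position"],s["wrist_force"],s["t"])
a=bot.read_camera("scene")[130:330,215:425];b=bot.read_camera("side")[150:330,215:400]
cv2.imwrite("pics/c5.png",np.hstack([cv2.resize(a,(420,400),interpolation=cv2.INTER_CUBIC),cv2.resize(b,(370,400),interpolation=cv2.INTER_CUBIC)]))
for r in bot.trace("vial_mid","scene")[:2]: print(round(r["conf"],2),np.round(r["centre"]),r["pixels"].sum())
```

```text
[561.84473749 218.47974411 191.44591032] [ 0.15312605 -0.11873264  0.18889734] 15.9
0.69 [297. 183.] 1030
0.46 [362. 250.] 83
```

View pics/c5.png

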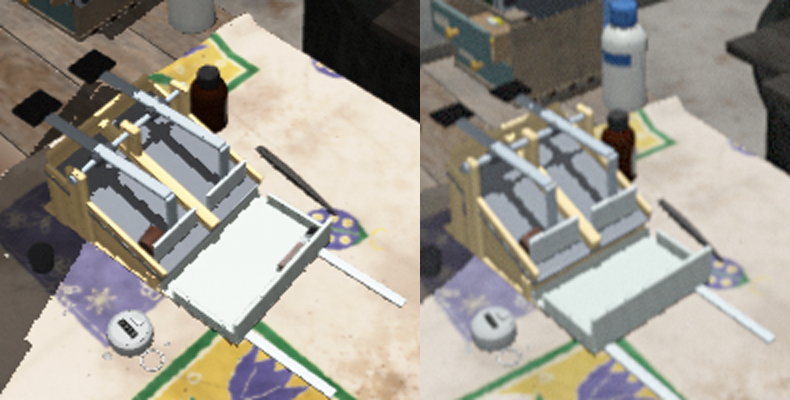

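Both gates are shut, the vial rests in the tray at (295,250) in the left half, the stopper is still in its lane, and the arm is clear.

```bash
python3 -c "
from station import bot
print(bot.job_done())"
```

```text
the job is handed in; nothing more can be done
None
```

I handed the job in at about 16 s: the tray is fully home, the vial lies in it, both gates are shut, and the stopper is still in its lane with nothing around disturbed; the judge's verdict was not shown.

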